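# Put the laser level away and snap its case shut

### The arm

A 6-joint arm with a two-finger parallel gripper is mounted at the origin on the work surface. World frame = base frame: x ahead of the robot, y to its left, z up, the work surface at z = 0. Lengths are in mm, angles in rad, forces in N, time in s.
With the tool pointing down it reaches from about 350 to 925 mm from the base axis. Payload 6.4 kg.
Tool frame: the origin (TCP) lies midway between the tips of the shut fingers; the grasp point (between the pads) lies 19 mm behind it; z points along the fingers, y is the line along which they close (so a half turn about z gives the same grasp; the last joint's range is limited). The gripper opens to 94 mm and grips with 3 to 60 N. Pads are 16 mm wide; open, the fingers measure 119 mm over their backs; the gripper's body (75 mm by 177 mm) begins 78 mm behind the grasp point.
Start: joints at [0.98, 0.245, 1.558, -0, 1.339, -0.174], TCP at [263.142, 594.365, 168.755] pointing down, gripper open.
Joint ranges: [-3.13, 3.13], [-1.02, 2.26], [0.13, 2.54], [-0.95, 4.09], [0.21, 2.88], [-2.74, 2.74]. Speed limits (rad/s): [2.57, 2.57, 3.14, 3.14, 3.14, 3.14].

### API

Orientations are given as [roll, pitch, yaw] about the fixed x, y, z axes, in that order (R = Rz(yaw) Ry(pitch) Rx(roll)).
In Python, from station import monitor, snapshot, calibration, workorder gives the robot as it stands.
- The arm moves only by the shell command python3 -m jog 'ROWS' [OPENING] [FORCE]. ROWS is JSON, a list of rows, each a list of 6 numbers: the shift along the world's x, y, z as a fraction of full scale, then the turn, a rotation vector about the world's x, y, z as a fraction of full scale. In form: [[dx, dy, dz, rx, ry, rz], ...]. A call has 1 to 8 rows; each row shifts and turns the commanded pose from where the row before left it; what a row does not reach is not made up. Full scale, the value 1, is 250 mm for a shift and 2 pi rad for a turn. A row lasts 1/8 s, in which the tool goes at most 62.5 mm and 10.7 degrees, less where a joint would pass 70% of its speed; a pose out of reach is approached as far as the arm can. A call with a number of a shift or a turn outside -1 to 1 is refused whole. A call with a gripper value outside its range is refused whole. OPENING is the opening, from 0 (shut) to 1 (fully open), set as the call begins (- or left out, the last holds). The fingers move at their own pace and stop on an object; FORCE is the grip in N (left out, the last holds). Time passes only in rows, so rows that do not move let the fingers close. It gives the time, the measured TCP pose, the force, the opening and the grip force at its end, in the units of the state.
- monitor.state(): the state, without advancing time (a new reading comes with each control period).
- snapshot(name): name is "side" or "top"; returns the picture (420x560x3 uint8, blue, green, red); there is no depth.
- calibration(name): a dict with "fx", "fy", "cx", "cy" (pixels), "D" ([k1, k2, p1, p2, k3] as OpenCV has them; the pictures are not rectified), "T" (4x4, takes a point from camera to world coordinates). Camera axes: x right, y down, z forward; pixel columns grow to the right and rows downward; lengths in mm; the calibration is good to about 2 mm. A picture is of the moment at which its call begins. calibration takes no time and is no camera call.
- workorder.job_done(): hands the job in; it is judged then, once.
The state is a dict: "time_s": time; "joints": joint angles; "qvel": joint speeds; "effort": joint torques, N m; "position": TCP position; "eef_rot": TCP orientation; "force": force on the tool from outside, world axes, zero at the start; "moment": the same for the moment, N m; "width": finger opening in mm; "grip_force": force on a finger pad.
Only numpy, scipy, OpenCV 4.12 (cv2) and the standard library are available. Lean on these libraries where they do the work, as an engineer would, in place of code of your own. Each camera call takes 0.05 s, during which the arm holds its last target. There are 200 camera calls.

### The job

Put the yellow laser level away: set it down on its base in the large empty pocket of the red case, without dropping it, and let go. Then press the lid shut past its catch, so that it snaps and stays fully closed. Leave the bottle, the can and the hammer where they are.

Things in the scene. Friction and masses are not known exactly. Their poses are not given: they have to be found in the camera images.
- laser: loose yellow laser level with black rubber ends, a block 105 (x) x 50 (y) mm and 58 mm high, with a black dial of 26 mm diameter on its top (64 mm high in all); about 0.45 kg. Origin: centre of its underside, z up through the dial, x along its length. Grip it across its 50 mm width, on the flat long sides
- case: red instrument case, fixed to the table, 170 (x) x 190 (y) mm and 85 mm high without the lid, walls 6 mm. Origin: centre of its underside; x points from its front (catch side) to its rear (hinge side). Inside, a foam divider, 70 mm high and 6 mm thick, parts the large empty pocket (+y side) from a compartment filled with foam and accessories (-y side)
- pocket (a point): centre of the foam floor of the large pocket, 13 mm above the table; axes as the case. The pocket is 158 (x) x 115 (y) mm and 72 mm deep below the case's rim, so the laser level fits well with its length along x
- lid (a joint): angle of the red lid about the hinge along the rear rim of the case, rad: 0 fully closed, 1.57 upright, grows as it opens (up to 1.9). A spring holds it up; the sprung catch resists from about 0.065 rad, halfway at 0.032, and at 0 the tooth is behind it. Passing the catch takes about 10 N downwards on the front edge; a lid left short of it springs up again
- lid_hinge (a point): point on the lid's hinge line, at the middle of its rear edge, 85 mm above the table; turns with the lid: x points from the lid's free edge to the hinge, y along the hinge, z out of the outer face. The lid is a plate 170 (x) x 190 (y) mm, 10 mm thick (outer face at z = 10 mm), with a yellow tongue 40 mm wide reaching 17 mm beyond the middle of its free edge
- lid_press (a point): point on the outer face of the lid on its middle line, 150 mm from the hinge and 20 mm from the free edge: where to push; axes as lid_hinge
- bottle: clear water bottle, 64 mm diameter, 190 mm high, standing loose; origin at the centre of its underside
- can: grey can with an orange band, 66 mm diameter, 160 mm high, standing loose; origin at the centre of its underside
- hammer: hammer about 280 mm long, lying loose along its x; origin under its middle
Mind the look-alikes: they are no part of the job. Of the things that look like the laser, the middle-sized one is meant.

How it is judged (in metres and radians):
On the way, in this order (a step that is already met when the one before it is completed fails the run):
1. the laser level sits on its base in the large pocket, let go, with the lid still open (x of laser in the frame of pocket between -0.06 and 0.06 m and y of laser in the frame of pocket between -0.035 and 0.035 m and z of laser in the frame of pocket between -0.01 and 0.01 m and angle between laser's own z axis and vertical below 0.15 rad and linear speed of laser below 0.03 m/s and contact force between the fingers and laser below 0.3 N and value of joint lid above 0.5 rad), for 0.2 s.
2. the lid is pressed shut past its catch (value of joint lid below 0.02 rad), for 0.2 s.
At the end, for the whole second after the job is handed in: The lid is shut past its catch (joint below 0.02 rad) and still; the laser level rests in the large pocket, on its base (within 0.15 rad of upright, within 10 mm of the foam floor's height, its origin within 60 mm along and 35 mm across of the pocket's centre) (x of laser in the frame of pocket between -0.06 and 0.06 m and y of laser in the frame of pocket between -0.035 and 0.035 m and z of laser in the frame of pocket between -0.01 and 0.01 m and angle between laser's own z axis and vertical below 0.15 rad and linear speed of laser below 0.03 m/s and value of joint lid below 0.02 rad and velocity of joint lid below 0.05 rad/s); the robot touches nothing.
It fails at once if the water bottle is pushed or knocked more than 30 mm from its place or tipped over (distance of bottle from where it was at the start of the episode above 0.03 m or angle between bottle's own z axis and vertical above 0.5 rad).
It fails at once if the can is pushed or knocked more than 30 mm from its place or tipped over (distance of can from where it was at the start of the episode above 0.03 m or angle between can's own z axis and vertical above 0.5 rad).
It fails at once if the hammer is pushed or knocked more than 30 mm from its place (distance of hammer from where it was at the start of the episode above 0.03 m).
It fails at once if the laser level is dropped: it falls free of the fingers faster than 0.7 m/s (a fall of about 25 mm) (linear speed of laser above 0.7 m/s and contact force between the fingers and laser below 0.1 N).
It also fails if it takes over 64 s, if anything falls off the work surface, if the arm or the gripper's body presses on something with over 40 N, if the wrist force passes 120 N, or if a joint passes its speed limit or range.

## Working session

There is one attempt and no reset: what is moved stays moved. The work goes in short steps, Python scripts to look and compute and a shell command to move; the robot and the scene stay as the last step left them, time stands still between calls to the robot, and variables do not carry over. Pictures are saved under pics/ and viewed, at most 10 in all, crops included, and the job is handed in when it is done.

```bash
mkdir -p pics; python3 - <<'E'
from station import monitor, snapshot, calibration
import cv2,numpy as np
for n in("top","side"):
    im=snapshot(n); cv2.imwrite(f"pics/{n}0.png",im)
    c=calibration(n); print(n,c["fx"],c["cx"],c["cy"],c["D"]); print(np.round(c["T"],3))
print(monitor.state())
E
```

```text
top 396.26770764975566 278.8921282191379 206.30766881511624 [-0.09306273  0.          0.          0.          0.        ]
[[ 2.90000e-02 -9.84000e-01  1.76000e-01  4.42384e+02]
 [-1.00000e+00 -2.70000e-02  1.40000e-02 -2.63010e+01]
 [-9.00000e-03 -1.77000e-01 -9.84000e-01  1.13046e+03]
 [ 0.00000e+00  0.00000e+00  0.00000e+00  1.00000e+00]]
side 389.91577722195046 279.1806336944311 215.43444303004688 [-0.05086897  0.          0.          0.          0.        ]
[[ 9.04000e-01 -2.92000e-01  3.12000e-01  3.20102e+02]
 [-4.27000e-01 -6.09000e-01  6.68000e-01 -6.70843e+02]
 [-5.00000e-03 -7.38000e-01 -6.75000e-01  7.57064e+02]
 [ 0.00000e+00  0.00000e+00  0.00000e+00  1.00000e+00]]
{'time_s': 0.1, 'joints': array([ 9.79859564e-01,  2.45704591e-01,  1.55886718e+00, -2.30652609e-05,
        1.33867557e+00, -1.74103322e-01]), 'qvel': array([-1.88523453e-04,  3.99835065e-05, -1.14204880e-03, -5.62145714e-04,
        6.39356496e-04, -7.21413684e-05]), 'effort': array([-3.16042770e-04, -4.16913807e+01, -3.15526986e+01,  6.86497078e-02,
        3.09667422e-02, -3.93208052e-05]), 'position': array([262.83608447, 593.84983243, 167.7943517 ]), 'eef_rot': array([-3.13995909e+00, -2.64534904e-04,  2.72476432e+00]), 'force': array([-0.37455842,  0.59851854, -0.33740142]), 'moment': array([-0.01507771,  0.00268154, -0.03545373]), 'grip_force': 0.0, 'width': 93.59476251152118}
```

View pics/top0.png

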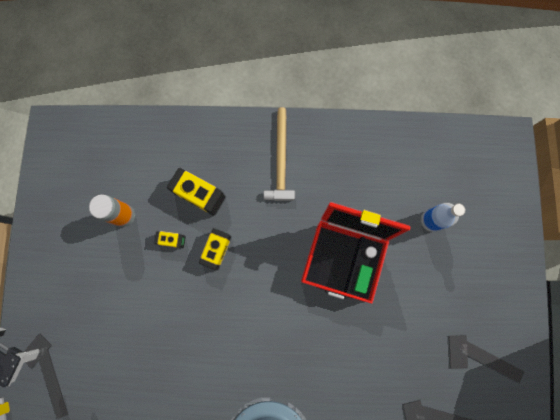

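View pics/side0.png

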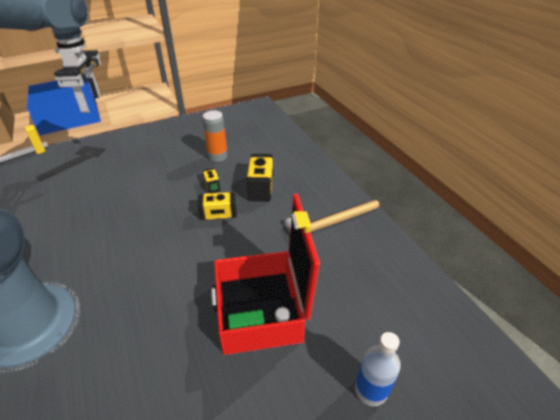

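The top view shows three look-alikes: large at (195,190), middle at (215,249) and small at (170,240). The middle-sized one at (215,249) fits the description; side view shows it at (217,206). The case is at (347,253) with its lid upright on the far side, the large pocket on the left (+y) and the accessories on the right. The bottle is at (440,217), the can at (112,210) and the hammer at (281,155).

```bash
cat > h.py <<'E'
import cv2,numpy as np
from station import calibration
def ray(n,px):
    c=calibration(n);K=np.array([[c["fx"],0,c["cx"]],[0,c["fy"],c["cy"]],[0,0,1]])
    u=cv2.undistortPoints(np.float64(px).reshape(-1,1,2),K,np.array(c["D"])).reshape(-1,2)
    T=np.array(c["T"]);d=np.c_[u,np.ones(len(u))]@T[:3,:3].T
    return T[:3,3],d/np.linalg.norm(d,axis=1)[:,None]
def plane(n,px,z):
    o,d=ray(n,px);return o+d*((z-o[2])/d[:,2])[:,None]
def tri(pt,ps):
    o1,d1=ray("top",pt);o2,d2=ray("side",ps);out=[]
    for a,b in zip(d1,d2):
        s=np.linalg.lstsq(np.c_[a,-b],o2-o1,rcond=None)[0];p,q=o1+s[0]*a,o2+s[1]*b
        out.append([*((p+q)/2),np.linalg.norm(p-q)])
    return np.round(out,1)
E
python3 - <<'E'
import cv2,numpy as np
from h import *
t=cv2.imread("pics/top0.png");s=cv2.imread("pics/side0.png")
f=lambda im,x,y,w,h,k:cv2.resize(im[y:y+h,x:x+w],None,fx=k,fy=k,interpolation=cv2.INTER_CUBIC)
a=f(t,190,220,56,60,7);b=f(s,190,180,56,60,7);
c=f(t,290,190,130,120,3)
canvas=np.zeros((420,784,3),np.uint8);canvas[:,:392]=a;canvas[:,392:]=b
cv2.imwrite("pics/crop1.png",canvas)
c=np.zeros((480,800,3),np.uint8);c[:,:400]=f(t,305,195,100,120,4)[:480,:400][:, :];c[:,400:]=f(s,205,190,133,160,3)[:480,:400] if 0 else cv2.resize(s[190:358,200:340],(400,480))
cv2.imwrite("pics/crop2.png",c)
hsv=cv2.cvtColor(t,cv2.COLOR_BGR2HSV);m=cv2.inRange(hsv,(20,120,90),(35,255,255))
for k in cv2.findContours(m,0,2)[0]:
    if cv2.contourArea(k)>40:
        r=cv2.minAreaRect(k);p=plane("top",cv2.boxPoints(r),58)[:,:2]
        print(np.round(r[0]),np.round(r[1]),r[2],np.round(p.mean(0)),[round(float(np.linalg.norm(p[i]-p[i-1]))) for i in(1,2)],np.round(p).tolist())
E
```

```text
[  4. 408.] [13.  9.] 90.0 [ 51. 724.] [28, 35] [[68.0, 739.0], [71.0, 711.0], [35.0, 709.0], [32.0, 737.0]]
[215. 249.] [22. 29.] 21.801406860351562 [513. 159.] [77, 60] [[487.0, 200.0], [560.0, 175.0], [539.0, 118.0], [467.0, 143.0]]
[167. 239.] [20. 14.] 8.130102157592773 [536. 292.] [40, 57] [[519.0, 321.0], [559.0, 319.0], [553.0, 262.0], [513.0, 265.0]]
[371. 217.] [20. 10.] 15.94539737701416 [ 612. -263.] [29, 54] [[605.0, -233.0], [633.0, -241.0], [619.0, -294.0], [591.0, -285.0]]
[194. 190.] [37. 26.] 28.072484970092773 [676. 228.] [74, 108] [[665.0, 291.0], [734.0, 261.0], [685.0, 165.0], [618.0, 195.0]]
```

View pics/crop1.png

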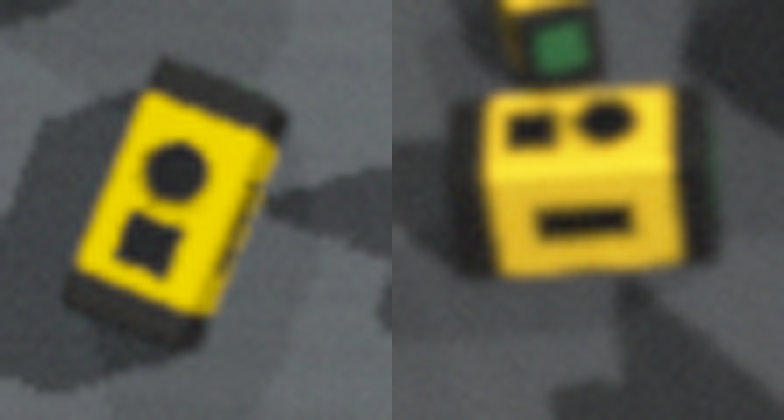

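View pics/crop2.png

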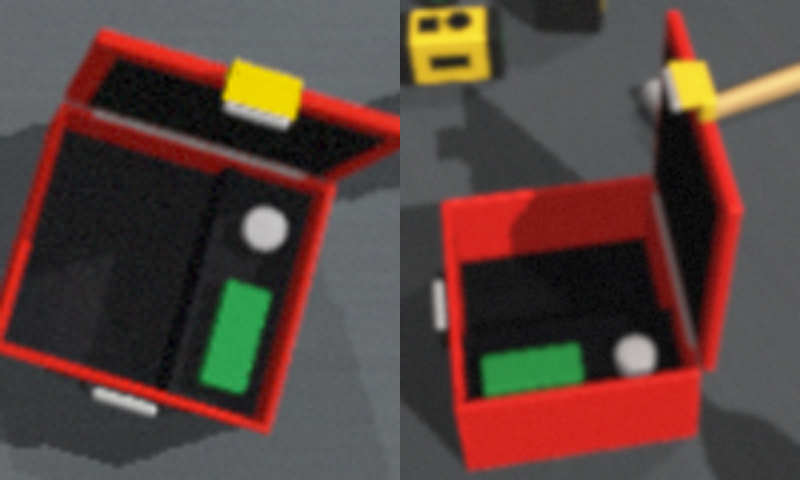

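Crop 1 confirms the middle one: dial at top (215.1,244.3) and side (220.4,197.4). Its length runs tilted about 20° from world x. Crop 2 shows the case rim corners and the open left-hand pocket, with the lid just past upright.

```bash
python3 - <<'E'
from h import *
A=lambda p,k,o:(np.array(p,float)+.5)/k-.5+np.array(o)
k2=400/140
t=lambda *p:A(p,7,(190,220)); s=lambda u,v:A((u-392,v),7,(190,180))
T=lambda *p:A(p,4,(305,195)); S=lambda u,v:A((u-400,v),k2,(200,190))
print("dial,square,backR,backL");print(tri([t(176,170),t(150,243),t(150,92),t(78,265)],[s(605,122),s(532,130),s(672,85),s(490,90)]))
p=plane("top",[t(150,92),t(78,265),t(165,58),t(68,295),t(288,105),t(190,350)],58);print("top z58",np.round(p,1).tolist())
p=plane("side",[s(672,85),s(490,90),s(685,168),s(492,178)],58);print("side z58",np.round(p,1).tolist(),p.mean(0))
print("dial z64",plane("top",[t(176,170)],64),plane("side",[s(605,122)],64))
ct=[T(0,345),T(268,432),T(335,185),T(62,105)];cs=[S(445,202),S(460,408),S(697,372),S(655,180)]
print("case tri");print(tri(ct,cs))
for n,c in(("top",ct),("side",cs)):
    q=plane(n,c,85)[:,:2];print(n,np.round(q,1).tolist(),q.mean(0),np.linalg.norm(q-np.roll(q,-1,0),axis=1),
     np.arctan2(*(q[3]-q[0])[::-1]),np.arctan2(*(q[0]-q[1])[::-1])-np.pi/2)
print("can,bottle,hammerhead",plane("top",[(122,222),(430,225),(280,197)],0).round())
# pocket floor corners top view
E
```

```text
dial,square,backR,backL
[[5.258e+02 1.600e+02 5.990e+01 7.000e-01]
 [4.976e+02 1.686e+02 5.940e+01 1.000e-01]
 [5.571e+02 1.717e+02 5.900e+01 1.800e+00]
 [4.885e+02 1.951e+02 6.360e+01 8.000e-01]]
top z58 [[556.3, 172.1, 58.0], [488.3, 196.4, 58.0], [569.8, 167.0, 58.0], [476.7, 199.6, 58.0], [552.9, 117.8, 58.0], [457.3, 151.1, 58.0]]
side z58 [[558.3, 172.8, 58.0], [490.3, 202.1, 58.0], [545.2, 121.7, 58.0], [474.7, 148.9, 58.0]] [517.11868635 161.37429114  58.        ]
dial z64 [[525.78726349 159.18797648  64.        ]] [[524.20360638 155.13044125  64.        ]]
case tri
[[ 4.345e+02 -8.380e+01  8.960e+01  3.000e-01]
 [ 3.842e+02 -2.591e+02  8.480e+01  2.600e+00]
 [ 5.437e+02 -3.041e+02  8.590e+01  1.500e+00]
 [ 5.970e+02 -1.239e+02  7.710e+01  5.200e+00]]
top [[434.6, -84.0], [383.0, -258.9], [544.5, -304.5], [593.4, -122.4]] [ 488.87396081 -192.45333793] [182.30122593 167.90283765 188.59447848 163.28298835] -0.23695356943447918 -0.2873638185134324
side [[435.2, -79.7], [385.5, -259.5], [543.3, -303.4], [596.4, -130.6]] [ 490.08148067 -193.31089077] [186.55032372 163.83169504 180.74060636 169.05615117] -0.3059349837181791 -0.2695769495179232
can,bottle,hammerhead [[ 586.  448.    0.]
 [ 602. -451.    0.]
 [ 673.  -13.    0.]]
```

```bash
python3 -m jog '[[0.06,-0.11,0,0,0,0.0015],[0.13,-0.22,0,0,0,0.0015],[0.13,-0.22,0,0,0,0.0015],[0.13,-0.22,0,0,0,0.0015],[0.13,-0.22,0,0,0,0.0015],[0.13,-0.22,0,0,0,0.0015],[0.13,-0.22,0,0,0,0.0015],[0.1,-0.15,0,0,0,0.0015]]' 1; python3 -m jog '[[0,0,0,0,0,0],[0,0,0,0,0,0]]'
```

```text
time_s: 1.1
position: [494.6, 204.2, 168.5]
eef_rot: [-3.141, -0.0, 2.799]
force: [0.2, -0.4, 0.4]
width: 93.6
grip_force: 0.0
time_s: 1.35
position: [493.3, 206.9, 168.4]
eef_rot: [-3.141, -0.001, 2.8]
force: [0.4, -0.3, 0.2]
width: 94.1
grip_force: 0.0
```

```bash
python3 -m jog '[[0.045,-0.094,0,0,0,0.001],[0.045,-0.094,0,0,0,0],[0,0,-0.1,0,0,0],[0,0,-0.12,0,0,0],[0,0,-0.08,0,0,0],[0,0,0,0,0,0],[0,0,0,0,0,0]]'
python3 - <<'E'
from station import snapshot
import cv2,numpy as np
t=snapshot("top");s=snapshot("side")
cv2.imwrite("pics/g.png",np.hstack([cv2.resize(t[190:300,165:265],(400,440)),cv2.resize(s[130:240,165:265],(400,440))]))
E
```

```text
time_s: 2.22
position: [516.7, 160.5, 94.7]
eef_rot: [3.141, 0.001, 2.808]
force: [-0.1, -0.1, 0.3]
width: 94.0
grip_force: 0.0
```

View pics/g.png

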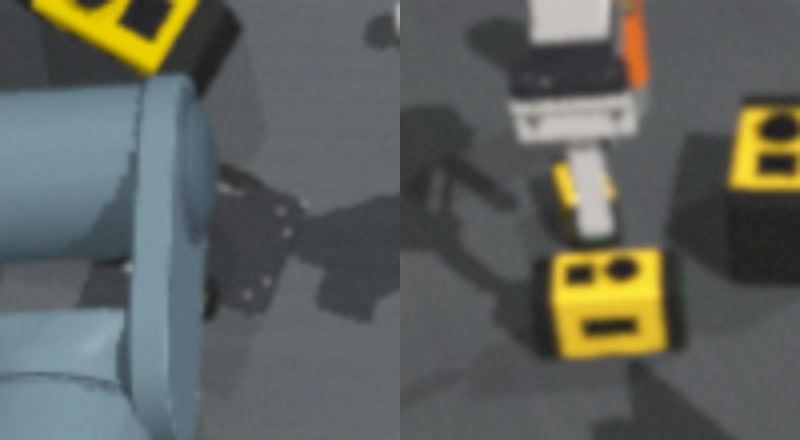

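The side view shows the near finger tip at about (214.5,188) px, hiding the far finger; the laser is below it. I'll check this by projecting the expected tip.

```bash
python3 - <<'E'
from h import *
c=calibration("side");T=np.linalg.inv(np.array(c["T"]));K=np.array([[c["fx"],0,c["cx"]],[0,c["fy"],c["cy"]],[0,0,1]])
n=np.array([.329,.944,0]);P=np.array([516.7,160.5,94.7])
pts=np.array([P-53*n,P+53*n,[516,160,58]])
print(cv2.projectPoints(pts,cv2.Rodrigues(T[:3,:3])[0],T[:3,3],K,np.array(c["D"]))[0].round(1).tolist())
E
```

```text
[[[215.3, 200.4]], [[215.8, 176.4]], [[216.9, 198.5]]]
```

```bash
python3 - <<'E'
from h import *
from station import snapshot,monitor
st=monitor.state();print(st["position"],st["width"])
im=snapshot("side");f=cv2.resize(im[130:230,150:290],None,fx=5,fy=5,interpolation=cv2.INTER_CUBIC)
c=calibration("side");T=np.linalg.inv(np.array(c["T"]));K=np.array([[c["fx"],0,c["cx"]],[0,c["fy"],c["cy"]],[0,0,1]])
pr=lambda p:cv2.projectPoints(np.array(p,float),cv2.Rodrigues(T[:3,:3])[0],T[:3,3],K,np.array(c["D"]))[0].reshape(-1,2)
n=np.array([.329,.944,0]);P=st["position"];z=np.array([0,0,97])
q=pr([P-59*n,P+59*n,P,P+z-88*n,P+z+88*n,P+z]);print(q.round(1).tolist())
for (u,v),col in zip(q,[(0,0,255),(0,255,0),(255,0,0)]*2):cv2.circle(f,(int((u-150)*5),int((v-130)*5)),4,col,-1)
cv2.imwrite("pics/g2.png",f)
E
```

```text
[517.1728445  160.10688227  95.0954096 ] 94.14778888826851
[[215.4, 201.8], [216.0, 175.1], [215.7, 187.9], [210.6, 178.9], [212.2, 140.2], [211.5, 158.3]]
```

View pics/g2.png

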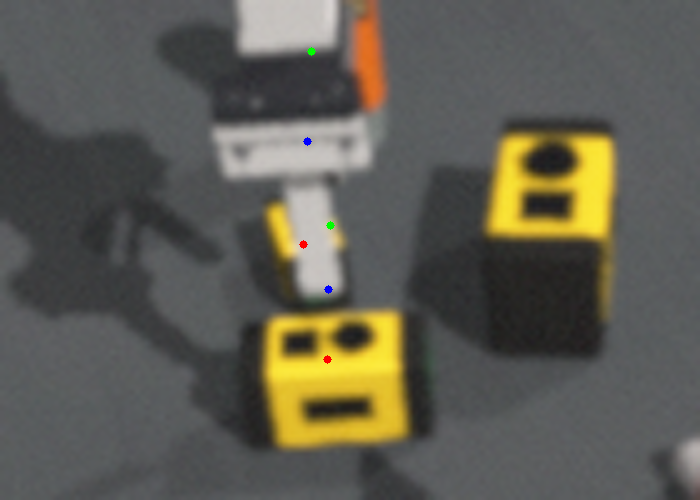

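The red marks (expected near finger tip and body edge) sit about 13 px below what is actually seen, with the tip at crop (320,290). I'll check against the top view and the first picture.

```bash
python3 - <<'E'
from h import *
def prj(n,p):
    c=calibration(n);T=np.linalg.inv(np.array(c["T"]));K=np.array([[c["fx"],0,c["cx"]],[0,c["fy"],c["cy"]],[0,0,1]])
    return cv2.projectPoints(np.array(p,float),cv2.Rodrigues(T[:3,:3])[0],T[:3,3],K,np.array(c["D"]))[0].reshape(-1,2).round(1).tolist()
n=np.array([.329,.944,0]);a=np.array([.944,-.329,0]);P=np.array([517.2,160.1,95.]);z=np.array([0,0,97])
print("top body near end z192/z250",prj("top",[P+z-88*n+37*a,P+z-88*n-37*a,P+1.6*z-88*n+37*a,P+1.6*z-88*n-37*a]), "seen (240,242),(231,267)")
P0=np.array([262.8,593.8,167.8]);n0=np.array([np.sin(-2.725+np.pi),np.cos(2.725-np.pi),0])
n0=np.array([np.cos(2.725-np.pi/2),np.sin(2.725-np.pi/2),0])
print("side start tips",prj("side",[P0-53*n0,P0+53*n0,P0,P0+z]))
print("top start tips",prj("top",[P0-53*n0,P0+53*n0,P0,P0+z]))
print("top-view end centre at z",[plane("top",[(235.5,254.5)],h).round(0).tolist() for h in(192,230)])
s=cv2.imread("pics/side0.png");t=cv2.imread("pics/top0.png")
cv2.imwrite("pics/s0.png",np.hstack([cv2.resize(s[40:140,40:140],(400,400)),cv2.resize(t[320:420,0:100],(400,400))]))
E
```

```text
top body near end z192/z250 [[245.1, 241.7], [233.5, 271.0], [242.6, 239.3], [230.3, 270.6]] seen (240,242),(231,267)
side start tips [[89.0, 123.9], [99.9, 107.8], [94.6, 115.6], [84.7, 86.8]]
top start tips [[46.1, 350.7], [11.9, 330.0], [28.8, 340.3], [3.0, 346.2]]
top-view end centre at z [[[492.0, 86.0, 192.0]], [[490.0, 82.0, 230.0]]]
```

View pics/s0.png

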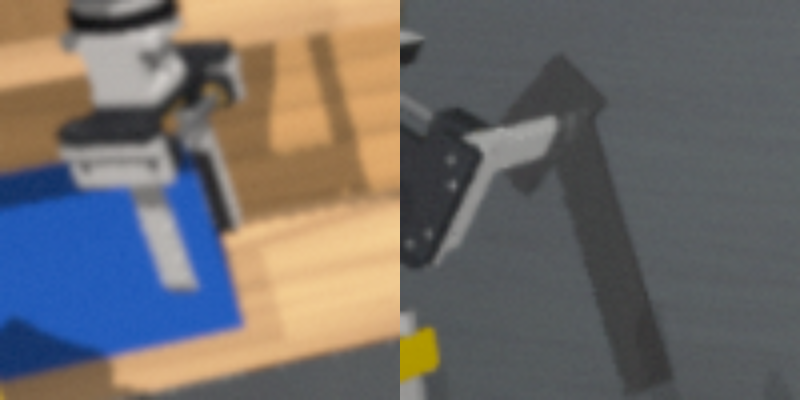

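```bash
python3 - <<'E'
from h import *
print("near tip",tri([(38.6,350.5)],[(85.3,112.5)]))
n0=np.array([np.cos(2.725-np.pi/2),np.sin(2.725-np.pi/2),0]);P=np.array([262.8,593.8,167.8])
print("expected",P-59*n0,P-47*n0)
# now: near tip at side px on line; body near end lower corners from both views
A=lambda u,v:((u+.5)/5-.5+150,(v+.5)/5-.5+130)
c=calibration("side");o,d=ray("side",[A(320,292)])
n=np.array([.329,.944,0]);Q=np.array([517.2,160.1,95.])-53*n
# height at which ray crosses vertical plane through Q normal n
s=((Q-o)@n)/(d[0]@n);print("ray at finger plane",o+s*d[0],"expected",Q)
o,d=ray("side",[A(295,180)]);Q=np.array([517.2,160.1,95.])-88*n;s=((Q-o)@n)/(d[0]@n);print("body low edge",o+s*d[0])
E
```

```text
near tip [[245.6 541.4 207.4   5.9]]
expected [238.92583398 539.84609192 167.8       ] [243.78159656 550.81976814 167.8       ]
ray at finger plane [499.72643023 110.08074518 136.58937239] expected [499.763 110.068  95.   ]
body low edge [488.25811727  77.02447396 230.82811968]
```

Both views put the real fingertips about 40 mm above the reported z: tip 136 instead of 95, with x and y agreeing. I'll come down in steps and check by picture.

```bash
python3 -m jog '[[0,0,-0.1,0,0,0],[0,0,-0.1,0,0,0],[0,0,-0.08,0,0,0],[0,0,-0.04,0,0,0],[0,0,0,0,0,0],[0,0,0,0,0,0]]'
python3 - <<'E'
from station import snapshot
import cv2
s=snapshot("side")
cv2.imwrite("pics/g3.png",cv2.resize(s[140:240,165:265],(600,600),interpolation=cv2.INTER_CUBIC))
E
```

```text
time_s: 3.12
position: [517.4, 159.6, 14.8]
eef_rot: [3.141, 0.002, 2.806]
force: [0.7, -0.0, -0.5]
width: 94.3
grip_force: 0.0
```

View pics/g3.png

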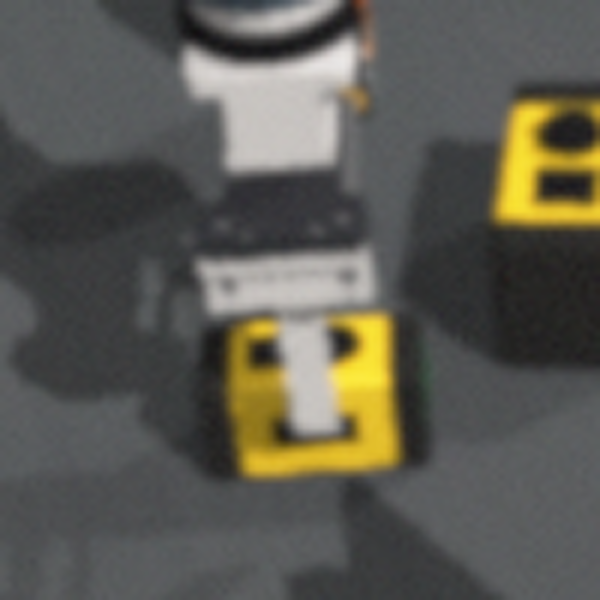

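The finger tip is at about (217.6,212.1) px, centred along the laser's length and in front of its near face.

```bash
python3 - <<'E'
from h import *
n=np.array([.329,.944,0]);Q=np.array([517.4,159.6,0])
o,d=ray("side",[(217.6,212.1)])
for k in(47,53,59):
    s=((Q-k*n-o)@n)/(d[0]@n);print(k,(o+s*d[0]).round(1))
E
python3 -m jog '[[0,0,-0.02,0,0,0],[0,0,-0.02,0,0,0],[0,0,-0.02,0,0,0],[0,0,0,0,0,0],[0,0,0,0,0,0]]'
```

```text
47 [501.9 115.2  48.5]
53 [500.6 109.4  53.8]
59 [499.2 103.5  59.1]
time_s: 3.8
position: [516.4, 159.5, -1.3]
eef_rot: [-3.142, -0.0, 2.807]
force: [-0.1, 0.5, 0.1]
width: 94.0
grip_force: 0.0
```

```bash
python3 -m jog '[[0,0,-0.02,0,0,0],[0,0,-0.02,0,0,0],[0,0,-0.02,0,0,0],[0,0,-0.02,0,0,0],[0,0,0,0,0,0],[0,0,0,0,0,0]]'
```

```text
time_s: 4.55
position: [516.5, 159.6, -21.2]
eef_rot: [3.142, 0.0, 2.807]
force: [-0.1, 1.0, -0.3]
width: 93.7
grip_force: 0.0
```

```bash
python3 -m jog '[[0,0,0,0,0,0],[0,0,0,0,0,0],[0,0,0,0,0,0],[0,0,0,0,0,0],[0,0,0,0,0,0],[0,0,0,0,0,0],[0,0,0,0,0,0],[0,0,0,0,0,0]]' 0.3 25
```

```text
time_s: 5.55
position: [516.5, 159.6, -21.2]
eef_rot: [3.141, 0.0, 2.807]
force: [0.8, 1.6, -0.2]
width: 50.2
grip_force: 25.0
```

```bash
python3 -m jog '[[0,0,0.02,0,0,0],[0,0,0.04,0,0,0],[0,0,0.08,0,0,0],[0,0,0.12,0,0,0],[0,0,0.12,0,0,0],[0,0,0.12,0,0,0],[0,0,0.04,0,0,0],[0,0,0,0,0,0]]' 0.3 30
```

```text
time_s: 6.55
position: [516.4, 159.4, 113.9]
eef_rot: [3.142, 0.001, 2.806]
force: [-0.0, 0.8, -3.4]
width: 49.7
grip_force: 30.0
```

```bash
python3 -m jog '[[0,-0.08,0,0,0,0.001],[-0.01,-0.18,0,0,0,0.001],[-0.01,-0.2,0,0,0,0.0015],[-0.01,-0.2,0,0,0,0.0015],[-0.01,-0.2,0,0,0,0.0015],[-0.01,-0.2,0,0,0,0.0015],[-0.01,-0.15,0,0,0,0.001],[-0.01,-0.08,0,0,0,0]]'; python3 -m jog '[[0,0,0,0,0,0],[0,0,0,0,0,0],[0,0,0,0,0,0]]'
python3 - <<'E'
from station import snapshot
import cv2,numpy as np
s=snapshot("side");t=snapshot("top")
cv2.imwrite("pics/p1.png",np.hstack([cv2.resize(t[180:330,270:420],(400,400)),cv2.resize(s[160:360,180:380],(400,400))]))
E
```

```text
time_s: 7.55
position: [497.6, -164.0, 112.1]
eef_rot: [3.141, -0.003, 2.861]
force: [0.2, 0.4, -4.6]
width: 49.5
grip_force: 30.0
time_s: 7.92
position: [498.9, -161.8, 113.5]
eef_rot: [3.141, -0.0, 2.865]
force: [-0.6, -0.6, -4.7]
width: 50.0
grip_force: 30.0
```

View pics/p1.png

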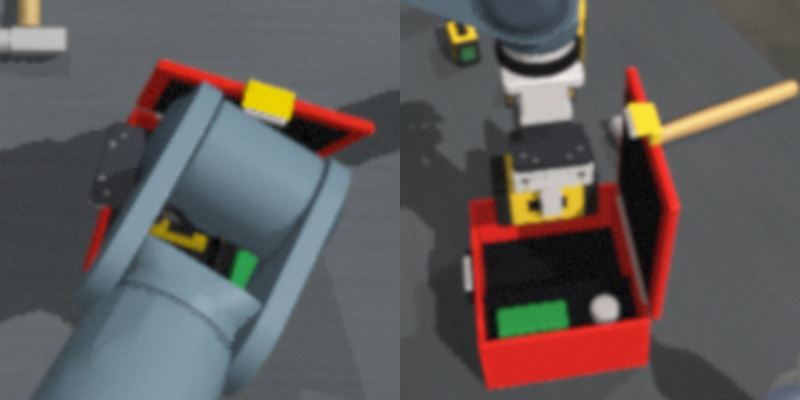

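The laser is held level above the left (large) pocket, clear of the lid and aligned with the case.

```bash
python3 -m jog '[[0,0,-0.06,0,0,0],[0,0,-0.1,0,0,0],[0,0,-0.1,0,0,0],[0,0,-0.08,0,0,0],[0,0,-0.06,0,0,0],[0,0,-0.03,0,0,0],[0,0,0,0,0,0],[0,0,0,0,0,0]]'; python3 -m jog '[[0,0,-0.02,0,0,0],[0,0,0,0,0,0]]';
```

```text
time_s: 9.02
position: [499.6, -163.4, 7.1]
eef_rot: [-3.141, 0.002, 2.863]
force: [0.6, 0.9, -4.1]
width: 49.6
grip_force: 30.0
time_s: 9.28
position: [498.7, -162.9, 1.1]
eef_rot: [3.141, -0.0, 2.863]
force: [-0.4, 0.3, -4.9]
width: 49.9
grip_force: 30.0
```

```bash
python3 -m jog '[[0,0,-0.016,0,0,0],[0,0,-0.01,0,0,0],[0,0,0,0,0,0]]'; python3 -m jog '[[0,0,-0.008,0,0,0],[0,0,0,0,0,0]]'
```

```text
time_s: 9.65
position: [498.7, -162.8, -5.6]
eef_rot: [3.141, -0.001, 2.863]
force: [0.7, 0.1, -4.8]
width: 49.9
grip_force: 30.0
time_s: 9.9
position: [498.8, -162.9, -7.4]
eef_rot: [3.142, -0.0, 2.863]
force: [-0.3, -1.0, -4.3]
width: 49.9
grip_force: 30.0
```

```bash
python3 -m jog '[[0,0,-0.006,0,0,0],[0,0,0,0,0,0]]'; python3 -m jog '[[0,0,-0.006,0,0,0],[0,0,0,0,0,0]]'
```

```text
time_s: 10.15
position: [499.2, -163.1, -8.2]
eef_rot: [-3.141, 0.0, 2.863]
force: [-2.3, 0.3, 1.7]
width: 49.8
grip_force: 30.0
time_s: 10.4
position: [499.2, -163.2, -8.2]
eef_rot: [-3.141, -0.001, 2.863]
force: [-8.5, 4.0, 14.2]
width: 49.7
grip_force: 30.0
```

Contact came at −8.2 as predicted. I'll relax and open partly, staying inside the pocket.

```bash
python3 -m jog '[[0,0,0.006,0,0,0],[0,0,0,0,0,0]]'; python3 -m jog '[[0,0,0,0,0,0],[0,0,0,0,0,0],[0,0,0,0,0,0],[0,0,0,0,0,0],[0,0,0,0,0,0],[0,0,0,0,0,0]]' 0.66; python3 -m jog '[[0,0,0.02,0,0,0],[0,0,0.04,0,0,0],[0,0,0.1,0,0,0],[0,0,0.12,0,0,0],[0,0,0.15,0,0,0],[0,0,0.15,0,0,0],[0,0,0.1,0,0,0],[0,0,0,0,0,0]]'
```

```text
time_s: 10.65
position: [499.4, -163.2, -8.2]
eef_rot: [-3.141, 0.001, 2.863]
force: [-0.2, 1.0, 3.2]
width: 49.8
grip_force: 30.0
time_s: 11.4
position: [498.9, -163.0, -8.8]
eef_rot: [-3.142, 0.0, 2.863]
force: [-0.1, -0.6, -0.1]
width: 62.2
grip_force: 0.0
time_s: 12.4
position: [500.4, -163.9, 164.2]
eef_rot: [-3.14, 0.006, 2.863]
force: [0.1, -0.2, 0.0]
width: 62.0
grip_force: 0.0
```

```bash
python3 -m jog '[[0,0,0.1,0,0,0],[0,0,0.15,0,0,0],[0,0,0.15,0,0,0],[0,0,0.1,0,0,0],[0,0,0,0,0,0],[0,0,0,0,0,0]]' 0
python3 - <<'E'
from h import *
from station import snapshot
def blobs(n,im):
    m=cv2.inRange(cv2.cvtColor(im,cv2.COLOR_BGR2HSV),(20,120,90),(35,255,255))
    return [(c.round(1),s[4]) for c,s in zip(*[cv2.connectedComponentsWithStats(m)[i] for i in(3,2)]) if 30<s[4]<5000]
H=np.array([572.7,-216.8]);ex=np.array([.9616,-.2744])
t=blobs("top",cv2.imread("pics/top0.png"));s=blobs("side",cv2.imread("pics/side0.png"))
a=min(t,key=lambda b:np.hypot(*(b[0]-[371,217])))[0];b=min(s,key=lambda b:np.hypot(*(b[0]-[301,221])))[0]
p=tri([a],[b])[0];print(a,b,p,"u",(p[:2]-H)@ex,"v",(p[:2]-H)@[.2744,.9616],"theta",np.arctan2(p[2]-85,-(p[:2]-H)@ex))
im=snapshot("side");print(blobs("side",im));cv2.imwrite("pics/s3.png",im)
E
```

```text
time_s: 13.15
position: [498.1, -162.5, 283.9]
eef_rot: [3.141, -0.003, 2.863]
force: [-0.2, 0.7, -0.9]
width: 5.3
grip_force: 0.0
[370.3 216.9] [303.  220.3] [ 579.4 -216.8  267.3    1.3] u 6.442719999999935 v 1.8384799999999812 theta 1.6061229294956822
[(array([210.1, 175.2]), np.int32(148)), (array([266.1, 178.1]), np.int32(74)), (array([303. , 220.4]), np.int32(252)), (array([254.5, 288.4]), np.int32(801))]
```

```bash
python3 -m jog '[[0.09,-0.046,0,0,0,0],[0.1,-0.051,0,0,0,0],[0.1,-0.051,0,0,0,0],[0.1,-0.051,0,0,0,0],[0.1,-0.051,0,0,0,0],[0.1,-0.05,0,0,0,0],[0,0,0,0,0,0],[0,0,0,0,0,0]]'; python3 -m jog '[[0,0,-0.1,0,0,0],[0,0,-0.14,0,0,0],[0,0,-0.12,0,0,0],[0,0,0,0,0,0],[0,0,0,0,0,0]]'
```

```text
time_s: 14.2
position: [645.6, -237.4, 285.0]
eef_rot: [3.141, -0.002, 2.863]
force: [0.2, -0.5, 0.2]
width: 0.5
grip_force: 0.0
time_s: 14.82
position: [646.7, -238.1, 198.1]
eef_rot: [-3.141, 0.002, 2.863]
force: [0.5, 0.7, -0.2]
width: 0.5
grip_force: 0.0
```

```bash
python3 -m jog '[[-0.115,0.033,0,0,0,0],[-0.115,0.033,0,0,0,0],[-0.077,0.022,-0.008,0,0,0],[-0.077,0.022,-0.008,0,0,0],[-0.083,0.024,-0.03,0,0,0],[-0.083,0.024,-0.03,0,0,0],[0,0,0,0,0,0]]'
```

```text
time_s: 15.7
position: [509.0, -198.6, 179.0]
eef_rot: [-3.141, 0.003, 2.863]
force: [0.5, 0.0, -0.2]
width: 0.7
grip_force: 0.0
```

```bash
python3 - <<'E'
from station import snapshot
import cv2,numpy as np
s=snapshot("side")
cv2.imwrite("pics/p2.png",cv2.resize(s[130:350,170:370],(660,600)) if 0 else cv2.resize(s[140:340,180:380],(600,600)))
E
```

```text
(no output)
```

View pics/p2.png

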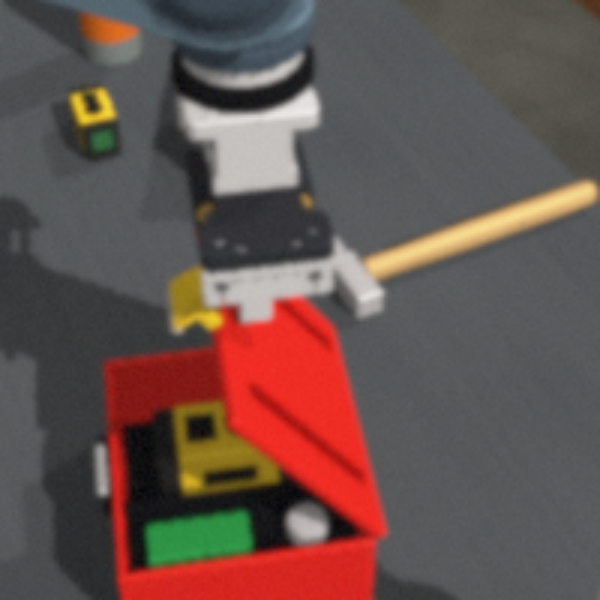

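The last picture shows the lid folding down under the finger, the finger tip on its outer face near (250,315), and the laser sitting upright in the pocket at (215,445). I'll carry on.

```bash
python3 -m jog '[[-0.067,0.019,-0.054,0,0,0],[-0.067,0.019,-0.054,0,0,0],[-0.05,0.014,-0.074,0,0,0],[-0.05,0.014,-0.074,0,0,0],[-0.02,0.006,-0.056,0,0,0],[-0.02,0.006,-0.056,0,0,0],[0,0,0,0,0,0]]'
```

```text
time_s: 16.62
position: [440.1, -178.7, 84.4]
eef_rot: [3.141, -0.001, 2.863]
force: [-0.3, 0.1, 0.6]
width: 0.6
grip_force: 0.4
```

```bash
python3 -m jog '[[-0.016,0.004,-0.04,0,0,0],[0,0,-0.04,0,0,0],[0,0,0,0,0,0]]'; python3 -m jog '[[0,0,-0.02,0,0,0],[0,0,0,0,0,0]]';python3 -m jog '[[0,0,-0.016,0,0,0],[0,0,0,0,0,0]]'
```

```text
time_s: 17.0
position: [435.8, -177.6, 64.2]
eef_rot: [3.141, -0.002, 2.863]
force: [0.4, 0.1, 0.9]
width: 0.7
grip_force: 0.2
time_s: 17.25
position: [436.1, -177.7, 59.6]
eef_rot: [3.141, -0.001, 2.863]
force: [0.9, 0.4, -0.2]
width: 0.1
grip_force: 0.0
time_s: 17.5
position: [436.5, -178.0, 58.8]
eef_rot: [3.141, -0.002, 2.864]
force: [-8.4, 5.3, 20.2]
width: 0.7
grip_force: 9.9
```

```bash
python3 -m jog '[[0,0,-0.01,0,0,0],[0,0,0,0,0,0],[0,0,0,0,0,0]]'
```

```text
time_s: 17.88
position: [436.6, -178.0, 58.5]
eef_rot: [3.141, -0.003, 2.864]
force: [-14.5, 9.4, 35.6]
width: 0.5
grip_force: 17.9
```

It is stiff, at 36 N on the stop and well above the catch force. I'll retreat and verify numerically that it stays shut.

```bash
python3 -m jog '[[0,0,0.04,0,0,0],[0,0,0.1,0,0,0],[0,0,0.2,0,0,0],[-0.05,0.15,0.2,0,0,0],[-0.05,0.2,0.1,0,0,0],[-0.05,0.2,0,0,0,0],[-0.05,0.2,0,0,0,0],[-0.05,0.2,0,0,0,0]]'; python3 -m jog '[[0,0.1,0,0,0,0],[0,0,0,0,0,0],[0,0,0,0,0,0],[0,0,0,0,0,0]]'
python3 - <<'E'
from h import *
from station import snapshot
def tongue(n):
    im=snapshot(n);cv2.imwrite(f"pics/end_{n}.png",im);h=cv2.cvtColor(im,cv2.COLOR_BGR2HSV)
    _,_,s,c=cv2.connectedComponentsWithStats(cv2.inRange(h,(20,120,90),(35,255,255)))
    _,_,s2,c2=cv2.connectedComponentsWithStats(cv2.inRange(h,(0,150,90),(8,255,255)));k=s2[1:,4].argmax()+1
    print(n,[(a.round(1).tolist(),int(b[4])) for a,b in zip(c,s) if 15<b[4]<5000],"red",s2[k],c2[k].round(1));return c,s
tongue("top");tongue("side")
c=calibration("side")
H=np.array([572.7,-216.8]);ex=np.array([.9616,-.2744]);
for n in("top","side"):
    c=calibration(n);T=np.linalg.inv(np.array(c["T"]));K=np.array([[c["fx"],0,c["cx"]],[0,c["fy"],c["cy"]],[0,0,1]])
    for th in(0,.1,.3):
        p=[*(H+ex*(-178*np.cos(th)+8*np.sin(th))),85+178*np.sin(th)+8*np.cos(th)]
        print(n,th,cv2.projectPoints(np.array([p]),cv2.Rodrigues(T[:3,:3])[0],T[:3,3],K,np.array(c["D"]))[0].round(1).ravel())
E
```

```text
time_s: 18.88
position: [373.5, 60.2, 212.7]
eef_rot: [3.141, 0.001, 2.862]
force: [0.4, 0.7, 0.7]
width: 0.6
grip_force: 0.0
time_s: 19.38
position: [374.3, 82.9, 212.7]
eef_rot: [-3.141, -0.0, 2.861]
force: [-0.2, 0.3, -0.6]
width: 0.6
grip_force: 0.0
top [([193.7, 189.3], 734), ([167.7, 238.7], 249), ([336.3, 295.9], 128), ([4.2, 408.0], 106)] red [ 301  220   89   83 4836] [345.4 261.3]
side [([34.5, 138.8], 294), ([260.6, 168.3], 458), ([210.2, 175.2], 146), ([211.0, 293.0], 185)] red [ 214  248   91  107 7929] [257.4 301.4]
top 0 [337.2 294.7]
top 0.1 [338.3 294.4]
top 0.3 [341.2 291.6]
side 0 [213.1 292.1]
side 0.1 [212.9 286.8]
side 0.3 [215.1 275.7]
```

```bash
python3 -c "
from station import workorder
print(workorder.job_done())"
```

```text
the job is handed in; nothing more can be done
None
```

The laser level sits upright in the large pocket, the lid measured shut and stayed shut after I backed off, nothing else was touched as far as I can tell, and the job is handed in; no verdict came back.

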